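# Sort the loose-capped oil bottles and shut the rack guard

### The arm

A 6-joint arm with a two-finger parallel gripper is mounted at the origin on the work surface. World frame = base frame: x ahead of the robot, y to its left, z up, the work surface at z = 0. Lengths are in m, angles in rad, forces in N, time in s.
With the tool pointing down it reaches from about 0.35 to 1 m from the base axis. Payload 7.1 kg.
Tool frame: the origin (TCP) lies midway between the tips of the shut fingers; the grasp point (between the pads) lies 19 mm behind it (arm.grip_point_offset is the distance from the TCP to the grasp point, in m); z points along the fingers, y is the line along which they close (so a half turn about z gives the same grasp; the last joint's range is limited). The gripper opens to 85 mm and grips with 20 to 120 N. Pads are 22 mm wide; open, the fingers measure 114 mm over their backs; the gripper's body (76 mm by 85 mm) begins 54 mm behind the grasp point. The pads swing forward as they close: fully open they stand 13 mm farther back than shut.
Start: joints at [-1.188, 0.423, 1.63, -0, 1.089, -0.019], TCP at [0.244, -0.575, 0.231] pointing down, gripper open.
Joint ranges: [-3, 3], [-0.9, 2.11], [0.09, 2.58], [-1.31, 4.45], [0.11, 2.69], [-2.54, 2.54]. Speed limits (rad/s): [2.39, 2.39, 3.01, 3.14, 3.14, 3.14].

### API

Orientations are given as a unit quaternion [x, y, z, w].
In Python, from bench import arm, vision gives the robot as it stands. Calls block until the motion is done:
- arm.goto(position, orientation): joint-space move of the TCP to a pose.
- arm.movel(position, rot=None, speed=0.15): straight line of the TCP; rot=None keeps the orientation; speed is the mean speed in m/s.
- arm.move_j(angles): joint-space move.
- arm.open_gripper() and arm.grasp(): open the fingers fully, or close them until they stop; the grip force is fixed at half the most.
- arm.dwell(seconds).
- arm.ik(position, orientation): joint angles nearest the present ones, or None.
- arm.sense(): the state.
- vision.get_image(name): name is "scene" or "top" or "wrist"; returns a dict with "pixels" (400x640x3 uint8, blue, green, red), "mtx" (3x3 intrinsics, pixels), "dist_coeffs" ([k1, k2, p1, p2, k3] as OpenCV has them; the pictures are not rectified), "world_from_camera" (4x4, takes a point from camera to world coordinates). Camera axes: x right, y up, looking along -z (the intrinsics and any distortion apply to the point x, -y, -z); pixel columns grow to the right and rows downward; lengths in m; the calibration is good to about 2 mm. A picture is of the moment at which its call begins. There is no depth.
A pose or a line that the arm cannot do raises arm.MotionError and nothing moves.
- arm.sign_off(): hands the job in; it is judged then, once.
The state is a dict: "time": time; "q": joint angles; "qvel": joint speeds; "joint_efforts": joint torques, N m; "ee_pos": TCP position; "orientation": TCP orientation; "force": force on the tool from outside, world axes, zero at the start; "torque": the same for the moment, N m; "gripper_width": finger opening in m; "grip_force": force on a finger pad.
Only numpy, scipy, OpenCV 4.12 (cv2) and the standard library are available. Lean on these libraries where they do the work, as an engineer would, in place of code of your own. Each camera call takes 0.05 s, during which the arm holds its last target. There are 200 camera calls.

### The job

Two of the four oil bottles in the leaning rack have loose caps, which only a twist can tell: try every cap with a light anticlockwise twist of about thirty degrees, leave those that stop dead in their pockets, and stand the two whose caps turn upright on the drip tray, without dropping or toppling them and with their caps left as twisted. Then slide the clear guard fully shut so that its catch snaps in. Leave the other things on the bench where they are.

Things in the scene. Friction and masses are not known exactly. Their poses are not given: they have to be found in the camera images.
- rack: Fixed dark steel rack, 276 mm wide: four square pockets (53 mm inside, 32 mm deep, centres at y = -99, -33, 33, 99 mm) leaning 26 degrees, tops towards its +x (away from the robot); bottles sag a few degrees further. Origin: on the table under the middle; pocket floor centres lie 36 mm up. The guard's track runs along y at x = -85 mm. z up.
- guard (a joint): Clear sliding guard, a 260 mm long screen on the rack's front track with its rail's top at z = 100 mm. 0 = fully shut (against the end stop); it reads how far it stands open, in m, up to 0.245. It shuts towards the rack's +y. It drags with about 1 to 2 N; over the last 18 mm a spring catch must be overcome with about 6 to 8 N, then it snaps home and holds at about 0 to 0.002.
- guard_handle (a point): Centre of the top of the guard's black square handle post (18 x 18 mm, standing 10 to 150 mm above the table) at the guard's -y end; it moves with the guard. Push its -y side or pinch it from above.
- tray: Fixed low aluminium drip tray, 260 (x) x 190 (y) x 22 mm high, walls and floor 5 mm thick, beside the rack. Origin: on the table under its centre.
- spraycan: Loose grey spray can standing in the tray, 52 mm diameter, 165 mm high. Origin: centre of its underside. Bystander.
- hammer: Loose hammer lying in front of the open guard, about a foot long. Bystander.
- screwdriver: Loose screwdriver, about 200 mm long, lying between robot and rack. Bystander.
- glue_jar: Loose jar, 60 mm diameter, 75 mm high, behind the open guard; farther right and back stands a battery drill (fixed, 205 mm high). Origin: centre of its underside. Bystander.
- tin: Loose open tin, 76 mm diameter, 70 mm high, behind the rack. Bystander.
- oak_block: Loose oak offcut 120 x 50 x 35 mm behind the rack; beyond it, 0.78 m and more ahead of the robot, stand fixed tool bins up to 110 mm high. Bystander.
- bottle_a: One of four bottles that look alike: square amber body 50 x 50 x 85 mm, short neck, black round screw cap 40 mm diameter and 26 mm high, from 106 to 132 mm above the underside (a 4 mm bar on its top shows its angle); 0.3 kg in all. The cap stays on its thread and carries the bottle. Origin: centre of the underside; z along the bottle to the cap. Any of the four pockets may hold it.
- cap_a (a joint): Angle of the cap of bottle_a, rad, 0 at the start, growing anticlockwise seen from above the cap (unscrewing). A cap that was tight gives about 0.09 and stops dead; a loose one turns on easily (0.05 N m), up to 0.8. A cap stays where it is left.
- captop_a (a point): Centre of the top of the cap of bottle_a (132 mm above the underside), z along the bottle's axis.
- bottle_b: One of four bottles that look alike: square amber body 50 x 50 x 85 mm, short neck, black round screw cap 40 mm diameter and 26 mm high, from 106 to 132 mm above the underside (a 4 mm bar on its top shows its angle); 0.3 kg in all. The cap stays on its thread and carries the bottle. Origin: centre of the underside; z along the bottle to the cap. Any of the four pockets may hold it.
- cap_b (a joint): Angle of the cap of bottle_b, rad, 0 at the start, growing anticlockwise seen from above the cap (unscrewing). A cap that was tight gives about 0.09 and stops dead; a loose one turns on easily (0.05 N m), up to 0.8. A cap stays where it is left.
- captop_b (a point): Centre of the top of the cap of bottle_b (132 mm above the underside), z along the bottle's axis.
- bottle_c: One of four bottles that look alike: square amber body 50 x 50 x 85 mm, short neck, black round screw cap 40 mm diameter and 26 mm high, from 106 to 132 mm above the underside (a 4 mm bar on its top shows its angle); 0.3 kg in all. The cap stays on its thread and carries the bottle. Origin: centre of the underside; z along the bottle to the cap. Any of the four pockets may hold it.
- cap_c (a joint): Angle of the cap of bottle_c, rad, 0 at the start, growing anticlockwise seen from above the cap (unscrewing). A cap that was tight gives about 0.09 and stops dead; a loose one turns on easily (0.05 N m), up to 0.8. A cap stays where it is left.
- captop_c (a point): Centre of the top of the cap of bottle_c (132 mm above the underside), z along the bottle's axis.
- bottle_d: One of four bottles that look alike: square amber body 50 x 50 x 85 mm, short neck, black round screw cap 40 mm diameter and 26 mm high, from 106 to 132 mm above the underside (a 4 mm bar on its top shows its angle); 0.3 kg in all. The cap stays on its thread and carries the bottle. Origin: centre of the underside; z along the bottle to the cap. Any of the four pockets may hold it.
- cap_d (a joint): Angle of the cap of bottle_d, rad, 0 at the start, growing anticlockwise seen from above the cap (unscrewing). A cap that was tight gives about 0.09 and stops dead; a loose one turns on easily (0.05 N m), up to 0.8. A cap stays where it is left.
- captop_d (a point): Centre of the top of the cap of bottle_d (132 mm above the underside), z along the bottle's axis.
Mind the look-alikes: they are no part of the job. Leave any purple look-alike of the bottle_b alone.

How it is judged:
On the way, in this order (a step that is already met when the one before it is completed fails the run):
1. every cap tried, the loose-capped bottles upright on the tray and released, the tight ones in their pockets (((value of joint cap_a above 0.2 rad and x of bottle_a in the frame of tray between -0.103 and 0.103 m and y of bottle_a in the frame of tray between -0.068 and 0.068 m and z of bottle_a in the frame of tray below 0.012 m and angle between bottle_a's own z axis and vertical below 0.1 rad) or (value of joint cap_a between 0.045 and 0.15 rad and distance of bottle_a from where it was at the start of the episode below 0.015 m)) and linear speed of each of bottle_a, bottle_b, bottle_c, bottle_d below 0.03 m/s and contact force between the fingers and bottle_a below 0.1 N and ((value of joint cap_b above 0.2 rad and x of bottle_b in the frame of tray between -0.103 and 0.103 m and y of bottle_b in the frame of tray between -0.068 and 0.068 m and z of bottle_b in the frame of tray below 0.012 m and angle between bottle_b's own z axis and vertical below 0.1 rad) or (value of joint cap_b between 0.045 and 0.15 rad and distance of bottle_b from where it was at the start of the episode below 0.015 m)) and contact force between the fingers and bottle_b below 0.1 N and ((value of joint cap_c above 0.2 rad and x of bottle_c in the frame of tray between -0.103 and 0.103 m and y of bottle_c in the frame of tray between -0.068 and 0.068 m and z of bottle_c in the frame of tray below 0.012 m and angle between bottle_c's own z axis and vertical below 0.1 rad) or (value of joint cap_c between 0.045 and 0.15 rad and distance of bottle_c from where it was at the start of the episode below 0.015 m)) and contact force between the fingers and bottle_c below 0.1 N and ((value of joint cap_d above 0.2 rad and x of bottle_d in the frame of tray between -0.103 and 0.103 m and y of bottle_d in the frame of tray between -0.068 and 0.068 m and z of bottle_d in the frame of tray below 0.012 m and angle between bottle_d's own z axis and vertical below 0.1 rad) or (value of joint cap_d between 0.045 and 0.15 rad and distance of bottle_d from where it was at the start of the episode below 0.015 m)) and contact force between the fingers and bottle_d below 0.1 N and value of joint any of cap_b, cap_c, cap_d above 0.2 rad and value of joint any of cap_a, cap_c, cap_d above 0.2 rad and value of joint any of cap_a, cap_b, cap_d above 0.2 rad and value of joint any of cap_a, cap_b, cap_c above 0.2 rad), for 0.2 s.
2. guard shut and caught (value of joint guard below 0.005 m), for 0.2 s.
At the end, for the whole second after the job is handed in: Loose-capped bottles: cap turned over 0.2 rad, upright (0.1 rad), whole base on the tray floor, at rest, released. Tight ones: within 15 mm of their start in their pockets, cap tried (slack taken up to 0.045 rad or more), released. Guard open less than 5 mm and still (all of step 1 and value of joint guard below 0.005 m and velocity of joint guard between -0.01 and 0.01 m/s); the robot touches nothing.
It fails at once if a bystander is shifted by more than 30 mm (distance of any of spraycan, hammer, screwdriver, glue_jar, tin, oak_block from where it was at the start of the episode above 0.03 m).
It fails at once if a bottle is tipped more than 55 degrees from upright (angle between any of bottle_a, bottle_b, bottle_c, bottle_d's own z axis and vertical above 0.96 rad).
It fails at once if a bottle is dropped: it falls free of the fingers faster than 0.6 m/s (about 2 cm) ((linear speed of bottle_a above 0.6 m/s and contact force between the fingers and bottle_a below 0.1 N) or (linear speed of bottle_b above 0.6 m/s and contact force between the fingers and bottle_b below 0.1 N) or (linear speed of bottle_c above 0.6 m/s and contact force between the fingers and bottle_c below 0.1 N) or (linear speed of bottle_d above 0.6 m/s and contact force between the fingers and bottle_d below 0.1 N)).
It also fails if it takes over 72 s, if anything falls off the work surface, if the arm or the gripper's body presses on something with over 40 N, if the wrist force passes 120 N, or if a joint passes its speed limit or range.

## Working session

There is one attempt and no reset: what is moved stays moved. The work goes in short steps, each a Python script; the robot and the scene stay as the last script left them, time stands still between calls to the robot, and variables do not carry over. Pictures are saved under pics/ and viewed, at most 10 in all, crops included, and the job is handed in when it is done.

```bash
ls; mkdir -p pics; python3 - <<'E'
from bench import arm, vision
import cv2, numpy as np, pickle
ims={}
for n in ["scene","top"]:
    d=vision.get_image(n); ims[n]=d
    cv2.imwrite(f"pics/{n}0.png",d["pixels"])
    print(n,np.round(d["mtx"],1).tolist(),np.round(d["dist_coeffs"],3),np.round(d["world_from_camera"],3).tolist())
pickle.dump(ims,open("ims0.pkl","wb"))
s=arm.sense(); print(s)
E
```

```text
pics
scene [[388.8, 0.0, 317.8], [0.0, 388.8, 203.9], [0.0, 0.0, 1.0]] [-0.009  0.     0.     0.     0.   ] [[0.628, -0.615, 0.477, 0.943], [0.778, 0.509, -0.368, -0.335], [-0.017, 0.602, 0.798, 0.889], [0.0, 0.0, 0.0, 1.0]]
top [[362.6, 0.0, 314.8], [0.0, 362.6, 202.6], [0.0, 0.0, 1.0]] [-0.032  0.     0.     0.     0.   ] [[0.067, 0.977, -0.201, 0.298], [-0.998, 0.067, -0.007, 0.023], [0.007, 0.201, 0.98, 1.042], [0.0, 0.0, 0.0, 1.0]]
{'time': 0.1, 'q': array([-1.18798021e+00,  4.23779724e-01,  1.63064712e+00, -1.26786729e-06,
        1.08861487e+00, -1.89960267e-02]), 'qvel': array([-0.0005554 ,  0.00018794, -0.00271156,  0.00065873, -0.0019123 ,
        0.00040627]), 'joint_efforts': array([-6.77088269e-05, -5.58425939e+01, -2.82443655e+01, -7.40841551e-05,
        2.98684710e-03,  3.27465023e-05]), 'ee_pos': array([ 0.24426051, -0.57472752,  0.2306007 ]), 'orientation': array([ 9.79885851e-01,  1.99557495e-01, -1.31625787e-04, -7.12473771e-04]), 'force': array([ 0.31552693, -0.50448017, -0.39060673]), 'torque': array([ 0.01007942, -0.01949295, -0.01323833]), 'grip_force': 0.0, 'gripper_width': 0.08535378944461708}
```

View pics/scene0.png

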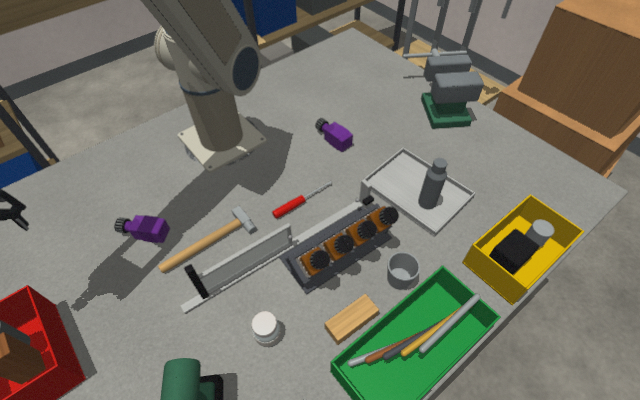

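View pics/top0.png

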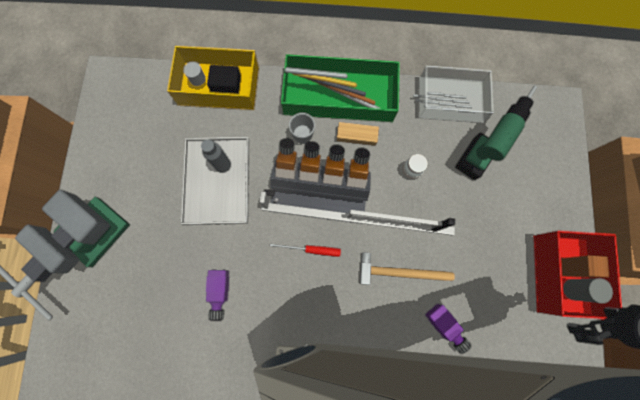

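Both views show the four amber bottles in the rack: scene ≈(317,258), (343,241), (367,228), (386,215); top caps ≈(287,146), (311,149), (337,153), (361,156). The look-alikes are two purple bottles lying on the bench, at scene (337,135) and (148,228), to be left alone. The tray is at top (215,180) with the spray can's base near (220,167). The guard handle is at top (445,225), and the hammer and screwdriver lie in front of the guard. Next is a close crop of the choice.

```bash
cat > h.py <<'E'
import numpy as np, cv2
from scipy.spatial.transform import Rotation as R
def ray(d,uv):
    p=cv2.undistortPoints(np.array([[uv]],float),d["mtx"],d["dist_coeffs"])[0,0]
    T=d["world_from_camera"]; v=T[:3,:3]@np.array([p[0],-p[1],-1.]); return T[:3,3],v/np.linalg.norm(v)
def onz(d,uv,z):
    o,v=ray(d,uv); return o+v*(z-o[2])/v[2]
def tri(d1,u1,d2,u2):
    o1,v1=ray(d1,u1);o2,v2=ray(d2,u2)
    s=np.linalg.lstsq(np.c_[v1,-v2],o2-o1,rcond=None)[0]
    a=o1+s[0]*v1;b=o2+s[1]*v2; return (a+b)/2,np.linalg.norm(a-b)
def proj(d,P):
    T=np.linalg.inv(d["world_from_camera"]);p=T[:3,:3]@np.array(P)+T[:3,3]
    p=p*[1,-1,-1]; return cv2.projectPoints(p[None],np.zeros(3),np.zeros(3),d["mtx"],d["dist_coeffs"])[0][0,0]
E
python3 - <<'E'
import pickle; from h import *
ims=pickle.load(open("ims0.pkl","rb"))
t=cv2.resize(ims["top"]["pixels"][130:205,255:385],None,fx=6,fy=6,interpolation=2)  # 780x450
cv2.imwrite("pics/topc.png",t)
s=cv2.resize(ims["scene"]["pixels"][190:300,275:415],None,fx=5,fy=5,interpolation=2) #700x550
cv2.imwrite("pics/scenec.png",s)
for n in ims:
    im=ims[n]["pixels"];h=cv2.cvtColor(im,cv2.COLOR_BGR2HSV)
    m=cv2.inRange(h,(5,120,60),(18,255,255))
    k,l,st,c=cv2.connectedComponentsWithStats(m)
    print(n,[(st[i].tolist(),c[i].round(1).tolist()) for i in range(1,k) if 40<st[i,4]<1500])
d=ims["top"]
print("tray corners z22",[onz(d,p,.022).round(3) for p in [(184,139),(247,138),(248,222),(182,223)]])
E
```

```text
scene [([367, 207, 23, 26, 213], [377.1, 219.8]), ([346, 219, 23, 27, 238], [355.6, 233.6]), ([159, 220, 81, 52, 563], [198.1, 245.5]), ([324, 233, 21, 28, 240], [332.8, 248.0]), ([300, 247, 22, 29, 234], [309.4, 262.6]), ([326, 295, 52, 47, 1075], [351.2, 317.3]), ([0, 332, 46, 52, 1072], [15.9, 363.9]), ([365, 335, 49, 28, 192], [382.6, 351.6])]
top [([329, 86, 46, 18, 140], [352.8, 94.5]), ([338, 123, 40, 21, 616], [357.4, 132.9]), ([276, 152, 20, 18, 270], [286.0, 160.6]), ([301, 154, 19, 19, 270], [309.9, 163.7]), ([325, 157, 19, 19, 277], [334.1, 166.8]), ([350, 160, 18, 19, 273], [358.3, 169.9]), ([561, 255, 49, 24, 826], [588.6, 266.2]), ([372, 267, 82, 13, 572], [412.5, 273.1]), ([604, 339, 36, 30, 644], [620.2, 354.3])]
tray corners z22 [array([0.673, 0.432, 0.022]), array([0.689, 0.245, 0.022]), array([0.438, 0.215, 0.022]), array([0.422, 0.402, 0.022])]
```

View pics/topc.png

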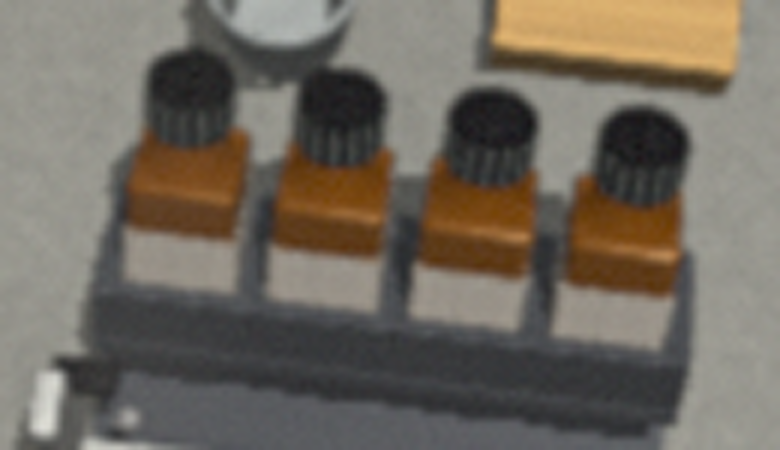

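View pics/scenec.png

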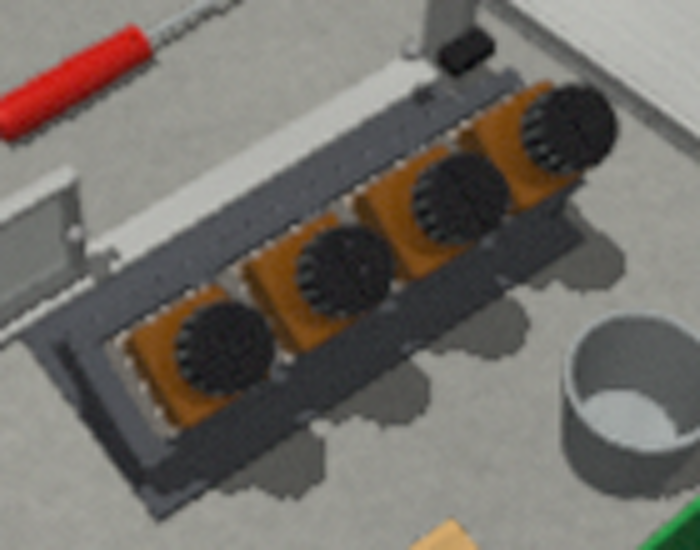

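The top crop shows four matching black-capped amber bottles with cap-top centres at crop (191,77), (341,97), (493,117), (645,135). In the scene crop the same caps, right to left, are at (575,127), (466,197), (352,270), (232,348). These are the bottles to use, since there is no purple among them.

```bash
python3 - <<'E'
import pickle; from h import *
ims=pickle.load(open("ims0.pkl","rb")); t,s=ims["top"],ims["scene"]
ut=[(191,77),(341,97),(493,117),(645,135)]; us=[(575,127),(466,197),(352,270),(232,348)]
P=[]
for a,b in zip(ut,us):
    a=np.array([255,130])+(np.array(a)+.5)/6-.5; b=np.array([275,190])+(np.array(b)+.5)/5-.5
    p,e=tri(t,a,s,b);P.append(p);print(p.round(4),round(e,4))
P=np.array(P);print(np.linalg.norm(np.diff(P,axis=0),axis=1).round(4)); d=P[0]-P[3];print("yaw",np.degrees(np.arctan2(-d[0],d[1])))
h=lambda n:cv2.cvtColor(ims[n]["pixels"],cv2.COLOR_BGR2HSV)
# tray outline in top: bright low-saturation region
g=h("top");m=cv2.inRange(g,(0,0,150),(180,40,255));m=cv2.morphologyEx(m,cv2.MORPH_CLOSE,np.ones((15,15)))
for c in cv2.findContours(m,0,2)[0]:
    if cv2.contourArea(c)>2500:
        q=cv2.boxPoints(cv2.minAreaRect(c));print(cv2.contourArea(c),q.round().tolist(),[onz(t,p,.022)[:2].round(3).tolist() for p in q])
# handle crops
c1=cv2.resize(t["pixels"][205:245,330:470],(700,200),interpolation=2)
c2=cv2.resize(s["pixels"][250:320,170:310],(700,350),interpolation=2)
cv2.imwrite("pics/handle.png",np.vstack([c1,c2]))
E
```

```text
[0.634  0.1129 0.1515] 0.0005
[0.6298 0.0476 0.1507] 0.0002
[ 0.6256 -0.018   0.1507] 0.0009
[ 0.6221 -0.0836  0.1508] 0.0013
[0.0654 0.0657 0.0658]
yaw -3.4769515443418766
148352.5 [[-19.0, 27.0], [575.0, -17.0], [604.0, 373.0], [10.0, 417.0]] [[1.02, 1.167], [1.33, -0.803], [0.09, -0.781], [-0.124, 0.79]]
```

View pics/handle.png

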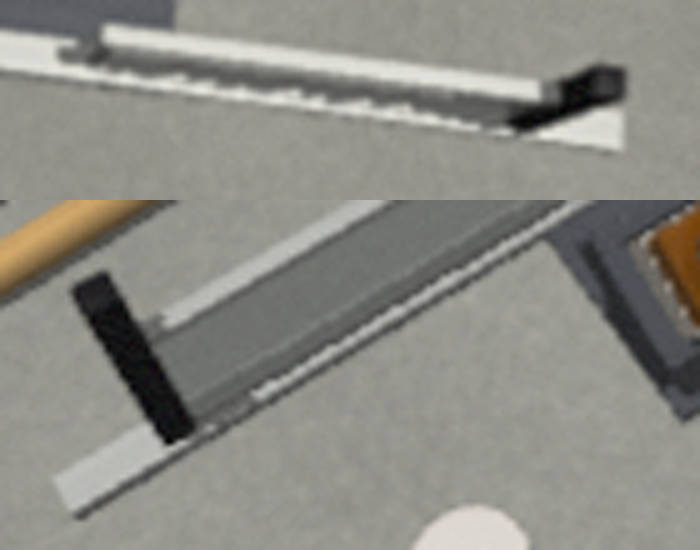

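The handle top is at top crop (607,78) and scene crop (92,90). The guard is open and the hammer handle lies clear in front of it. Next I locate the handle and can, then check the reach of every pose.

```bash
cat >> h.py <<'E'
P=np.array([[.634,.1129,.1512],[.6298,.0476,.151],[.6256,-.018,.151],[.6221,-.0836,.1508]])
yaw=np.radians(-3.5); rx=np.array([np.cos(yaw),np.sin(yaw),0]); ry=np.array([-np.sin(yaw),np.cos(yaw),0]); th=np.radians(29)
def tool(axis,ydir,phi=0.):
    "tool looking down -axis, closing line ydir turned by phi (anticlockwise from above)"
    y=R.from_rotvec(np.array(axis)*phi).apply(ydir); z=-np.array(axis); x=np.cross(y,z)
    return R.from_matrix(np.c_[x,y,z]).as_quat()
ax=np.sin(th)*rx+np.cos(th)*np.array([0,0,1]); yl=np.cos(th)*rx-np.sin(th)*np.array([0,0,1])
def bq(phi,s=1): return tool(ax,s*yl,phi)
def bp(i,h): return P[i]+ax*(h-.132)   # TCP at height h along bottle i
tc=np.array([.5555,.3235]); ty=np.radians(6)
def tl(x,y): c,s=np.cos(ty),np.sin(ty); return tc+[c*x-s*y,s*x+c*y]
E
python3 - <<'E'
import pickle; from h import *
from bench import arm
ims=pickle.load(open("ims0.pkl","rb")); t,s=ims["top"],ims["scene"]
hp,e=tri(t,np.array([330,205])+np.array([607.5,78.5])/5-.5,s,np.array([170,250])+np.array([92.5,90.5])/5-.5);print("handle",hp.round(4),e)
rk=np.linalg.inv(np.c_[rx,ry,[0,0,1]]);c0=P.mean(0);o=c0-rx*.064;print("rack o",o, "handle in rack",rk@(hp-o))
# spray can: dark grey on bright tray
for n in ims:
    g=cv2.cvtColor(ims[n]["pixels"],cv2.COLOR_BGR2HSV);m=cv2.inRange(g,(0,0,0),(180,120,110))
    k,l,st,c=cv2.connectedComponentsWithStats(m)
    print(n,[st[i].tolist() for i in range(1,k) if 150<st[i,4]<1500 and ((n=="top" and 180<c[i,0]<250 and 130<c[i,1]<225) or (n=="scene" and 360<c[i,0]<475 and 150<c[i,1]<235))])
print("can guess",onz(t,(222,167),.005).round(3),onz(s,(429,203),.005).round(3))
for sg in (1,-1):
  for i in range(4):
    q=[arm.ik(bp(i,h),bq(np.radians(p),sg)) for h,p in ((.097,-15),(.097,15),(.2,-15))]
    print(sg,i,[None if a is None else np.round(a,2).tolist() for a in q])
  for xy in ((-.06,.045),(-.06,-.04)):
    for off in (0,15,30):
        yd=np.array([np.cos(ty),np.sin(ty),0])*sg
        q=arm.ik([*tl(*xy),.105],tool([0,0,1],yd,np.radians(off)));print(sg,xy,off,None if q is None else np.round(q,2).tolist())
E
```

```text
handle [ 0.4585 -0.3144  0.1509] 0.0010102108083794462
rack o [0.56399437 0.01863211 0.151     ] handle in rack [-8.49528717e-02 -3.38815106e-01 -6.27967152e-05]
scene [[366, 149, 107, 60, 1116]]
top [[203, 139, 28, 34, 511]]
can guess [0.599 0.313 0.005] [0.614 0.317 0.005]
1 0 [[0.12, 0.79, 1.34, 0.09, 1.51, 0.42], [0.12, 0.79, 1.34, 0.09, 1.51, -0.11], [0.11, 0.77, 1.16, 0.08, 1.71, 0.42]]
1 1 [[0.04, 0.78, 1.37, 0.05, 1.5, 0.34], [0.04, 0.78, 1.37, 0.05, 1.5, -0.18], [0.03, 0.75, 1.19, 0.04, 1.7, 0.35]]
1 2 [[-0.05, 0.77, 1.38, 0.01, 1.49, 0.27], [-0.05, 0.77, 1.38, 0.01, 1.49, -0.25], [-0.05, 0.75, 1.2, 0.01, 1.7, 0.27]]
1 3 [[-0.14, 0.77, 1.38, -0.04, 1.49, 0.2], [-0.14, 0.77, 1.38, -0.04, 1.49, -0.33], [-0.13, 0.75, 1.2, -0.03, 1.7, 0.2]]
1 (-0.06, 0.045) 0 [0.62, 0.56, 1.74, -0.0, 0.84, 0.51]
1 (-0.06, 0.045) 15 [0.62, 0.56, 1.74, -0.0, 0.84, 0.25]
1 (-0.06, 0.045) 30 [0.62, 0.56, 1.74, -0.0, 0.84, -0.01]
1 (-0.06, -0.04) 0 [0.49, 0.52, 1.83, -0.0, 0.79, 0.38]
1 (-0.06, -0.04) 15 [0.49, 0.52, 1.83, -0.0, 0.79, 0.12]
1 (-0.06, -0.04) 30 [0.49, 0.52, 1.83, -0.0, 0.79, -0.14]
-1 0 [None, None, None]
-1 1 [None, None, None]
-1 2 [None, None, None]
-1 3 [None, None, None]
-1 (-0.06, 0.045) 0 None
-1 (-0.06, 0.045) 15 None
-1 (-0.06, 0.045) 30 None
-1 (-0.06, -0.04) 0 None
-1 (-0.06, -0.04) 15 None
-1 (-0.06, -0.04) 30 None
```

Everything is consistent: cap spacing is 66 mm, heights are 151 mm, the handle is at rack x = −85 mm and z = 151 mm, and all poses are reachable. I start with the rightmost cap.

```bash
cat >> h.py <<'E'
from bench import arm
A=np.radians(16)
def tz(s): return float(np.dot(s["torque"],ax))
def approach(i):
    arm.movel(bp(i,.097),bq(-A),speed=.12)
def twist(i,lim=.35):
    arm.grasp(); s=arm.sense(); t0=tz(s); q0=np.array(s["q"]); print("w",round(s["gripper_width"],4),"F",s["force"].round(1),"T",s["torque"].round(2),"t",round(s["time"],1))
    for k in range(1,10):
        q=q0.copy(); q[5]-=.0622*k; arm.move_j(q); s=arm.sense(); d=tz(s)-t0
        print(round(.0622*k,2),"dT",round(d,3),"F",s["force"].round(1),round(s["time"],1))
        if abs(d)>lim: return False
    return True
E
python3 - <<'E'
from h import *
arm.goto(bp(3,.20)+[0,0,.06],bq(-A)); print(arm.sense()["time"])
approach(3); print(arm.sense()["time"],arm.sense()["force"])
print("loose",twist(3))
E
```

```text
2.4
3.8667 [-0.05150159  1.19340877  1.2867679 ]
w 0.0386 F [-0.7  0.9  2.4] T [ 0.02  0.08 -0.06] t 4.4
0.06 dT 0.083 F [0.2 0.7 1. ] 4.6
0.12 dT -0.023 F [-0.5 -1.7  2.1] 4.9
0.19 dT -0.303 F [-3.   1.9  3.7] 5.1
0.25 dT -0.679 F [-2.5  3.4  4.6] 5.4
loose False
```

The rightmost cap stops dead, so it is tight. I release it and try the next.

```bash
cat >> h.py <<'E'
def release(i):
    s=arm.sense(); arm.open_gripper(); arm.movel(bp(i,.150),speed=.15)
def nxt(i):
    arm.movel(bp(i,.155),bq(-A),speed=.15); approach(i)
E
python3 - <<'E'
from h import *
release(3); print(arm.sense()["time"])
nxt(2); print(arm.sense()["time"],arm.sense()["force"].round(1))
print("loose",twist(2))
E
```

```text
6.3917
7.6167 [ 0.1  0.8 -0.2]
w 0.0392 F [0.5 0.3 4.2] T [ 0.09  0.1  -0.03] t 8.1
0.06 dT 0.05 F [0.5 0.6 2.3] 8.4
0.12 dT -0.044 F [0.2 0.  1.7] 8.6
0.19 dT 0.053 F [0.5 0.  2.1] 8.9
0.25 dT 0.038 F [ 1.2 -0.6  0.5] 9.1
0.31 dT 0.064 F [0.2 0.3 0.8] 9.4
0.37 dT 0.009 F [1.6 0.1 0.7] 9.6
0.44 dT 0.005 F [ 1.   0.3 -0.1] 9.9
0.5 dT -0.005 F [ 1.2  0.7 -0.2] 10.1
0.56 dT 0.025 F [ 0.7  0.7 -0.5] 10.4
loose True
```

The second cap from the right turns freely, so it is loose. I carry it to the tray.

```bash
cat >> h.py <<'E'
def pq(): return tool([0,0,1],[np.cos(ty),np.sin(ty),0],A)
def carry(i,xy):
    arm.movel(bp(i,.097+.06),speed=.15); 
    p=bp(i,.157); p[2]=.30; arm.movel(p,pq(),speed=.2)
    x,y=tl(*xy); arm.goto([x,y,.20],pq()); arm.movel([x,y,.125],speed=.12)
    s=arm.sense(); print("w",s["gripper_width"],"F",s["force"].round(1),"t",s["time"])
def pic(names,tag):
    from bench import vision; import pickle
    out={n:vision.get_image(n) for n in names}; pickle.dump(out,open(tag+".pkl","wb")); return out
E
python3 - <<'E'
from h import *
carry(2,(-.07,.042))
o=pic(["scene","top"],"car1")
a=cv2.resize(o["scene"]["pixels"][90:230,320:480],(480,420),interpolation=2); b=cv2.resize(o["top"]["pixels"][120:240,150:260],(320,349),interpolation=2)
b=cv2.copyMakeBorder(b,0,71,0,0,cv2.BORDER_CONSTANT); cv2.imwrite("pics/car1.png",np.hstack([a,b]))
E
```

```text
w 0.03865088984928889 F [-0.3 -0.  -3.1] t 14.0167
```

View pics/car1.png

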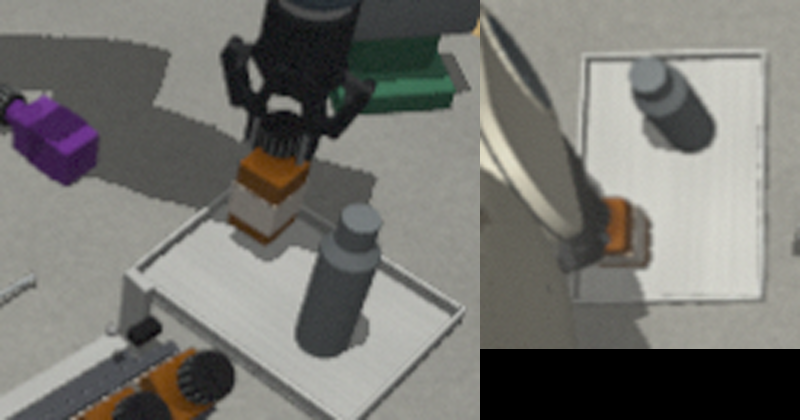

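The bottle hangs upright (scene crop (268,195)) over the tray's near-left corner, about 25 mm clear of both walls and well clear of the can. I lower it by feel.

```bash
cat >> h.py <<'E'
def setdown():
    arm.movel(arm.sense()["ee_pos"]+[0,0,-.015],speed=.06)
    f0=arm.sense()["force"][2]
    for k in range(9):
        arm.movel(arm.sense()["ee_pos"]+[0,0,-.0015],speed=.02); s=arm.sense(); d=s["force"][2]-f0
        if d>2.5: break
    print("touch z",s["ee_pos"].round(4),"dF",round(d,1),"T",s["torque"].round(2),"t",s["time"])
    arm.open_gripper(); arm.movel(s["ee_pos"]+[0,0,.075],speed=.15); print(arm.sense()["time"])
E
python3 - <<'E'
from h import *
setdown()
E
```

```text
touch z [0.482  0.3583 0.1011] dF 13.8 T [-0.35  0.53  0.05] t 16.2583
17.4417
```

```bash
python3 - <<'E'
from h import *
arm.goto(bp(1,.20)+[0,0,.04],bq(-A)); approach(1); print(arm.sense()["time"],arm.sense()["force"].round(1))
print("loose",twist(1))
E
```

```text
20.1417 [-0.4 -0.4 -0.5]
w 0.039 F [0.6 0.7 3.7] T [ 0.04  0.05 -0.01] t 20.6
0.06 dT 0.058 F [-0.2  0.7  0.5] 20.9
0.12 dT -0.044 F [-0.6 -1.5  3.1] 21.1
0.19 dT -1.341 F [-3.2 -1.6  4.3] 21.4
loose False
```

```bash
python3 - <<'E'
from h import *
release(1); nxt(0); print(arm.sense()["time"],arm.sense()["force"].round(1))
r=twist(0); print("loose",r)
if r: carry(0,(-.07,-.042)); setdown()
o=pic(["scene","top"],"pl2")
a=cv2.resize(o["scene"]["pixels"][90:290,280:480],(480,480),interpolation=2); b=cv2.resize(o["top"]["pixels"][120:240,150:260],(320,349),interpolation=2)
b=cv2.copyMakeBorder(b,0,131,0,0,cv2.BORDER_CONSTANT); cv2.imwrite("pics/pl2.png",np.hstack([a,b]))
E
```

```text
23.6417 [-0.9  0.1  0.6]
w 0.0384 F [0.5 0.3 4.1] T [0.1  0.07 0.01] t 24.1
0.06 dT -0.016 F [0.1 0.5 2.1] 24.4
0.12 dT -0.019 F [ 0.3 -0.2  1.5] 24.6
0.19 dT -0.005 F [1.  0.9 1. ] 24.9
0.25 dT -0.004 F [1.  0.3 1.9] 25.1
0.31 dT -0.018 F [1.1 1.1 0.3] 25.4
0.37 dT -0.023 F [ 1.1  0.4 -0.2] 25.6
0.44 dT 0.001 F [ 1.7 -0.4 -1.4] 25.9
0.5 dT 0.006 F [ 1.1  0.5 -1.4] 26.1
0.56 dT -0.057 F [ 2.2  0.4 -0.6] 26.4
loose True
w 0.03863299021726381 F [ 0.4  0.6 -3.4] t 29.4583
touch z [0.4907 0.2743 0.1013] dF 7.3 T [-0.11  0.08  0.02] t 31.35
32.525
```

View pics/pl2.png

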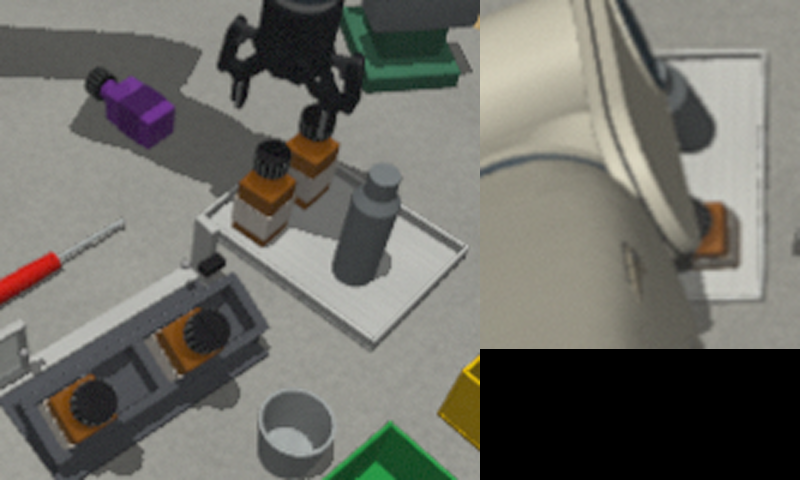

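Both loose bottles stand upright in the tray at scene crop (262,195) and (314,170). The tight ones sit in pockets at (85,408) and (195,340), and no bystander has moved. Now I push the guard shut.

```bash
python3 - <<'E'
from h import *
arm.movel(arm.sense()["ee_pos"]+[0,0,.12],speed=.25)
q=tool([0,0,1],rx); hp=np.array([.4585,-.3144,0])
arm.grasp()
p=hp-ry*.05; arm.goto([p[0],p[1],.24],q); arm.movel([p[0],p[1],.112],speed=.15)
s=arm.sense(); f0=s["force"]; print(s["time"],f0.round(1),s["gripper_width"])
def f(): s=arm.sense(); return float(-(s["force"]-f0)@ry),s
def go(d,v): arm.movel((lambda t:[t[0],t[1],.112])(p+ry*d),speed=v); a,s=f(); print(round(d,4),round(a,1),round(s["time"],1)); return a
d=.03
while d<.215:
    d+=.025 if d<.2 else .012
    if go(d,.1)>12: break
while d<.32:
    d+=.004
    if go(d,.05)>13: break
E
```

```text
37.3083 [0.6 0.2 0.1] 0.00024791313055804126
0.055 -0.1 38.0
0.08 1.2 38.4
0.105 0.9 38.8
0.13 0.3 39.2
0.155 1.4 39.6
0.18 -0.0 40.0
0.205 0.4 40.4
0.217 0.8 40.7
0.221 1.0 40.9
0.225 0.4 41.2
0.229 0.4 41.4
0.233 -0.3 41.7
0.237 3.8 41.9
0.241 -0.6 42.2
0.245 0.3 42.4
0.249 0.3 42.7
0.253 22.7 42.9
```

The force bumped at the catch, went free, then met a hard stop. I back off, retreat and check.

```bash
python3 - <<'E'
from h import *
import pickle
s=arm.sense(); p=s["ee_pos"]; print(p.round(4))
arm.movel(p-ry*.04,speed=.15); arm.movel(arm.sense()["ee_pos"]+[0,0,.15],speed=.25); q=np.array(arm.sense()["q"]); q[0]-=.7; arm.move_j(q); print(arm.sense()["time"])
o=pic(["scene","top"],"end"); old=pickle.load(open("ims0.pkl","rb"))
cv2.imwrite("pics/end.png",np.vstack([cv2.resize(o["top"]["pixels"][110:290,160:480],(640,360),interpolation=2),cv2.resize(o["scene"]["pixels"][140:300,200:480],(400,229),interpolation=2) if 0 else cv2.copyMakeBorder(cv2.resize(o["scene"]["pixels"][140:300,200:480],(420,240),interpolation=2),0,0,0,220,cv2.BORDER_CONSTANT)]))
E
```

```text
[ 0.4708 -0.1147  0.1122]
45.3833
```

View pics/end.png

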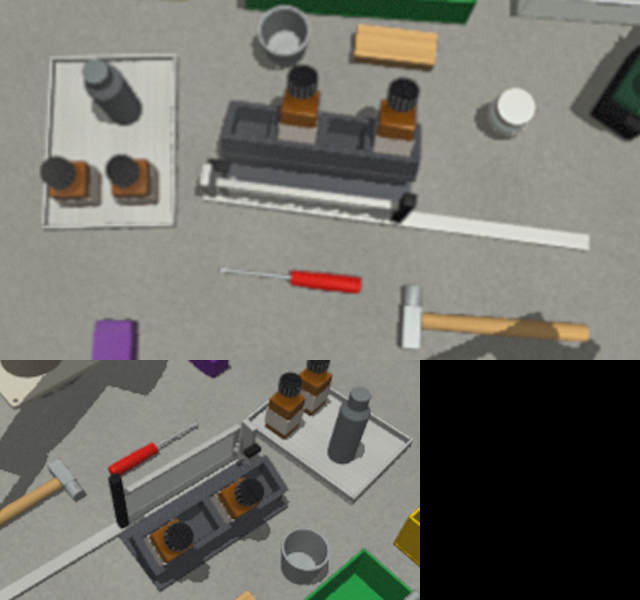

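The top view shows the guard against its end stop, with the handle at (403,207) beside the rack's right end. Both loose bottles are upright in the tray at (65,180) and (130,178), the tight ones are in their pockets at (300,100) and (400,115), and the bystanders have not moved. I hand the job in.

```bash
python3 -c "
from bench import arm
print(arm.sign_off())"
```

```text
the job is handed in; nothing more can be done
None
```

The job is handed in, but no verdict came back: all four caps were tried, the two loose-capped bottles (leftmost and third from left) stand upright on the tray, the two tight ones are still in their pockets, and the guard looks shut against its end stop, at about 45 s of the 72 s allowed.

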